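Push a block through the sprung flap of a drop box

ROBOT

A 7-joint arm with a two-finger parallel gripper is mounted at the origin on a cart in front of the work surface, level with it; the furniture and walls round the work are solid. World frame = base frame: x ahead of the robot, y to its left, z up, the work surface at z = 0. Lengths are in m, angles in rad, forces in N, time in s.
With the tool pointing down it reaches from about 0.4 to 0.875 m from the base axis. Payload 6.5 kg.
Tool frame: the origin (TCP) lies at the very end of the fingers, on their centre line; the grasp point (between the pads) lies 19 mm behind it; z points along the fingers, y is the line along which they close (so a half turn about z gives the same grasp; the last joint's range is limited). The gripper opens to 85 mm and grips with 20 to 120 N. Pads are 22 mm wide; open, the fingers measure 114 mm over their backs; the gripper's body (76 mm by 85 mm) begins 54 mm behind the grasp point. The pads swing forward as they close: fully open they stand 13 mm farther back than shut.
Start: joints at [1.037, 0.536, -0.004, 1.538, 0.003, 1.067, -0.071], TCP at [0.293, -0.58, 0.231] pointing down, gripper open.
Joint ranges: [-2.7, 2.7], [-0.37, 2.16], [-1.27, 1.26], [0.24, 2.4], [-1.31, 4.45], [0.19, 1.91], [-2.76, 2.76]. Speed limits (rad/s): [2.39, 2.39, 3.14, 3.14, 3.14, 3.14, 3.14].

INTERFACE

Orientations are given as a unit quaternion [w, x, y, z].
In Python, from plant import read_state, vision, order gives the robot as it stands.
- The arm moves only by the shell command python3 -m crank 'ROWS' [OPENING]. ROWS is JSON, a list of rows, each an object with "delta_pos": the shift along the tool's x, y, z in cm, a list of three; "dr": the turn, a rotation vector about the tool's x, y, z in rad, a list of three. A call has 1 to 8 rows; each row shifts and turns the commanded pose from where the row before left it, along the tool's axes as they then stand; what a row does not reach is not made up. A row lasts 1/10 s, in which the tool goes at most 50 mm and 8.59 degrees, less where a joint would pass 70% of its speed; a pose out of reach is approached as far as the arm can. A call is refused whole if a number of a shift passes 5 or a number of a turn 0.15, either way. A call with a gripper value outside its range is refused whole. OPENING is the closure, from -1 (fully open) to 1 (shut), set as the call begins (- or left out, the last holds). The fingers move at their own pace and stop on an object; the grip force is fixed at half the most. Time passes only in rows, so rows that do not move let the fingers close. It gives the time, the measured TCP pose, the force, the opening and the grip force at its end, in the units of the state.
- read_state(): the state, without advancing time (a new reading comes with each control period).
- vision.get_image(name): name is "scene" or "side" or "wrist"; returns a dict with "img" (480x640x3 uint8, red, green, blue), "fx", "fy", "cx", "cy" (pixels), "k1" (the pictures are not rectified: a ray, as slopes to the right and down, at radius r is drawn at 1 + k1 r^2 times it, then the intrinsics apply), "camera_from_world" (4x4, takes a point from world to camera coordinates). Camera axes: x right, y up, looking along -z (the intrinsics and any distortion apply to the point x, -y, -z); pixel columns grow to the right and rows downward; lengths in m; the calibration is good to about 2 mm. A picture is of the moment at which its call begins. There is no depth.
- order.sign_off(): hands the job in; it is judged then, once.
The state is a dict: "t": time; "qpos": joint angles; "joint_velocities": joint speeds; "joint_efforts": joint torques, N m; "ee_pos": TCP position; "ee_rot": TCP orientation; "ft_force": force on the tool from outside, world axes, zero at the start; "torque": the same for the moment, N m; "grip_width": opening from 0.0 (shut) to 1.0 (fully open); "finger_force": force on a finger pad.
Only numpy, scipy, OpenCV 4.12 (cv2) and the standard library are available. Lean on these libraries where they do the work, as an engineer would, in place of code of your own. Each camera call takes 0.05 s, during which the arm holds its last target. There are 200 camera calls.

TASK

Post the metal block that lies on top of the drop box into the box, using fingertips only: press the thumb bar down with one finger so that the self-closing flap is open wide, keep it down, and with the other finger push the block along the deck and through the opening so that it falls inside. Then take the fingers away so that the flap springs shut. Do not push the block onto the closed flap, do not lift or carry it, and leave all the other things where they are.

Things in the scene. Friction and masses are not known exactly. Their poses are not given: they have to be found in the camera images.
- drop_box: Fixed grey metal box on the worktop. Origin at worktop level; its x points away from the robot (push direction), y left, z up. Sizes in this frame, mm: body x -130 to 135, y -65 to 90; flat top (deck) at z 140; opening x 0 to 75, y -51 to 75, shut by the flap for y -51 to 45; hinge brackets 29 high on the deck at x 42 to 83, y 53 to 88. Inner floor 134 below the deck.
- opening_edge (a point): Point on the deck, mid-lane, at the opening's near edge (drop_box 0, -20, 140 mm): past it the block drops when the flap is open. The lane is the strip of deck nearer the robot, between guide lips 10 mm high whose inner faces are 32 mm left and 33 mm right of this point; it runs 125 mm towards the robot. Axes as drop_box.
- flap (a joint): Flap angle, rad: 0 closed (steel panel flush with the deck), 1.05 fully open (stop). Hinge pin along the box's x at drop_box y 59, z 163 mm; the panel swings down into the box and leftward, clear of the block's path from 0.9 on. A spring shuts it; closed, it carries the block's weight. Pressing the thumb bar takes about 9 N at first, 14 N fully open.
- thumb_bar (a point): Point on top of the thumb bar: dark round bar 12 mm thick, fixed to the flap, parallel to the box's x, from 95 mm nearer the robot than this point to 90 mm further (drop_box x -115 to 70). Closed: top at drop_box y 31, z 185 mm, 45 mm above the deck. Pressed down 32 mm (top 13 mm above the deck) the flap is fully open, bar at y 27 to 31. Press anywhere; a finger can slide along it.
- block: The block to post: squared metal block, 40 mm along its x, 50 mm along its y, 30 mm high, about 0.18 kg. Origin: centre of its underside. It lies flat on the deck in the lane, its x within 0.15 rad of the box's x, its centre 33 to 55 mm before the opening's edge.
- bush: Bystander: brass flanged bush 38 mm in diameter, 34 mm high, standing on the far end of the deck beyond the opening. Origin: centre of underside.
- small_block: Bystander: smaller steel block 30 x 45 x 20 mm on the worktop to the right of the box. Origin: centre of underside.
- key: Bystander: brass-coloured key blank 24 x 69 x 8 mm on the worktop to the left of the box. Origin: centre of underside.
- plate: Bystander: drilled steel plate 60 x 100 x 10 mm on the worktop, far left. Origin: centre of underside.
- oiler: Bystander: oil can 66 x 89 x 159 mm with a thin spout, far right. Origin: centre of underside.
Mind the look-alikes: they are no part of the job. Leave any blue or turquoise look-alike of the block alone.

How it is judged:
By the outcome, as a careful person would: the job done as asked, in the order asked, and still so for the second after the job is handed in, with the robot touching nothing.
It also fails if it takes over 38 s, if anything falls off the work surface, if the arm or the gripper's body presses on something with over 40 N, if the wrist force passes 120 N, or if a joint passes its speed limit or range.

## Working session

There is one attempt and no reset: what is moved stays moved. The work goes in short steps, Python scripts to look and compute and a shell command to move; the robot and the scene stay as the last step left them, time stands still between calls to the robot, and variables do not carry over. Pictures are saved under pics/ and viewed, at most 10 in all, crops included, and the job is handed in when it is done.

```bash
ls; mkdir -p pics
cat > h.py <<'E'
import numpy as np,cv2,json
from plant import read_state,vision,order
def grab(n,f):
    d=vision.get_image(n); cv2.imwrite('pics/'+f+'.png',d['img'][:,:,::-1])
    np.save('pics/'+f+'.npy',d,allow_pickle=True); return d
def load(f): return np.load('pics/'+f+'.npy',allow_pickle=True).item()
def ray(d,u,v):
    x=(u-d['cx'])/d['fx'];y=(v-d['cy'])/d['fy'];a,b=x,y
    for _ in range(20):
        s=1+d['k1']*(a*a+b*b);a,b=x/s,y/s
    M=np.array(d['camera_from_world']);R=M[:3,:3];o=-R.T@M[:3,3]
    return o,R.T@np.array([a,-b,-1.])
def onz(d,u,v,z):
    o,r=ray(d,u,v);return o+r*(z-o[2])/r[2]
def proj(d,p):
    M=np.array(d['camera_from_world']);c=M[:3,:3]@np.array(p)+M[:3,3]
    a,b=c[0]/-c[2],-c[1]/-c[2];s=1+d['k1']*(a*a+b*b)
    return np.array([d['fx']*a*s+d['cx'],d['fy']*b*s+d['cy']])
E
python3 - <<'E'
from h import *
for n in('scene','side'):
    d=grab(n,n+'0');M=np.array(d['camera_from_world']);print(n,d['fx'],d['k1'],-M[:3,:3].T@M[:3,3])
s=read_state();print(s)
E
```

```text
pics
scene 450.2169433660808 0.02847956373128798 [0.27979454 0.57568697 0.87241851]
side 521.0013988559285 -0.07890714569019479 [ 0.18909972 -1.09171401  0.79143074]
{'t': 0.1, 'qpos': array([ 1.0367536 ,  0.53709684, -0.00446768,  1.5387686 ,  0.00259459,
        1.06728609, -0.07119898]), 'joint_velocities': array([-0.00030824, -0.0020431 ,  0.00093789, -0.00427039,  0.00195096,
       -0.00085449,  0.00011765]), 'joint_efforts': array([ 2.47656339e-03, -5.84566104e+01,  1.05170745e+00, -2.59778273e+01,
        1.25937047e-02,  4.57055576e-03,  6.39381327e-06]), 'ee_pos': array([ 0.29287603, -0.57964709,  0.23049847]), 'ee_rot': array([-7.42928803e-04,  9.72753614e-01,  2.31840040e-01, -2.26052071e-04]), 'ft_force': array([-0.37967036, -0.97532956, -0.92311553]), 'torque': array([ 0.0226892 ,  0.02827017, -0.01700405]), 'finger_force': 0.0, 'grip_width': 1.0038281697157074}
```

View pics/scene0.png

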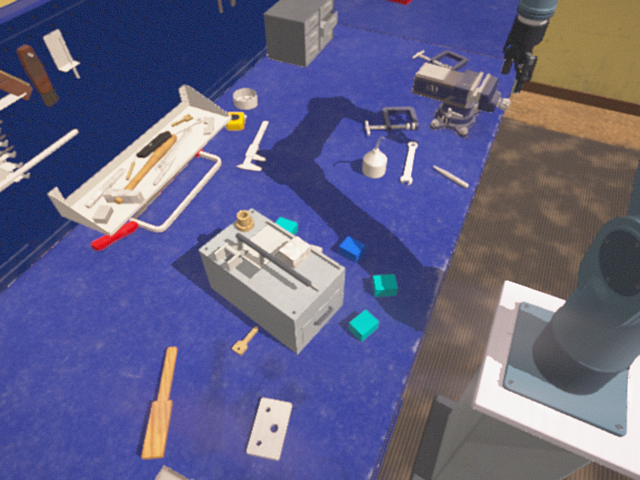

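View pics/side0.png

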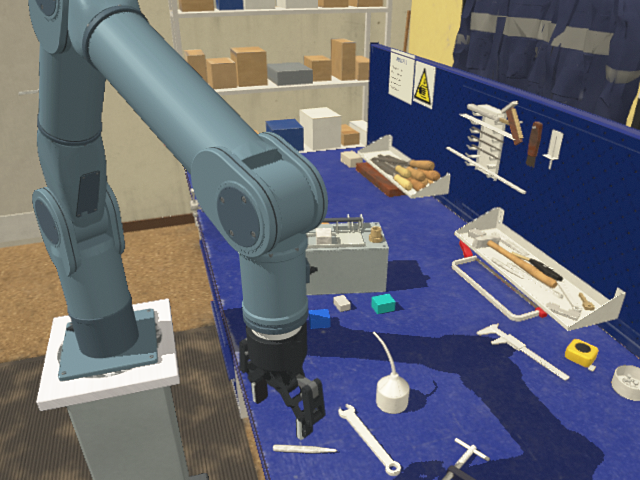

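The scene view shows the grey box around (272,275): bar from (240,237) to (315,287), light block at (293,250), bush at (245,218). The look-alikes are turquoise/blue blocks at (364,324), (385,285), (350,247) and (287,227), plus the small steel block seen in the side view at (342,302). I choose the light metal block on the deck and check it in a close crop.

Run:
```python
from h import *
d=load('scene0');c=d['img'][195:360,185:360,::-1]
cv2.imwrite('pics/c1.png',cv2.resize(c,None,fx=4.5,fy=3.6*1.0,interpolation=cv2.INTER_CUBIC)[:, :800] if 0 else cv2.resize(c[:150],None,fx=4,fy=4,interpolation=cv2.INTER_CUBIC))
```

```text
(no output)
```

View pics/c1.png

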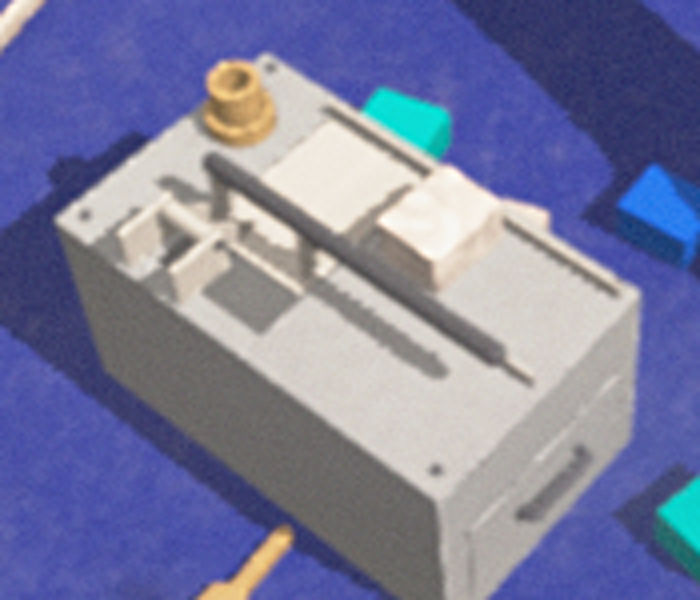

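The crop shows the chosen metal block in the lane beside the bar; deck corners sit at about crop (440,498), (638,290), (268,55), (57,220), and the block's top corners at (375,225), (440,168), (500,210), (437,260). I'll turn these into positions.

```bash
cat >> h.py <<'E'
def fit(src,dst):
    s=np.array(src,float);t=np.array(dst,float)[:,:2];a=s-s.mean(0);b=t-t.mean(0)
    th=np.arctan2((a[:,0]*b[:,1]-a[:,1]*b[:,0]).sum(),(a*b).sum());c,n=np.cos(th),np.sin(th)
    R=np.array([[c,-n],[n,c]]);o=t.mean(0)-R@s.mean(0);return th,o,t-(s@R.T+o)
E
python3 - <<'E'
from h import *
d=load('scene0')
f=lambda q,z:[onz(d,185+u/4,195+v/4,z) for u,v in q]
D=f([(440,498),(638,290),(268,55),(57,220)],.14)
th,o,r=fit([(-.13,.09),(-.13,-.065),(.135,-.065),(.135,.09)],D);print(th,o,r)
c,n=np.cos(th),np.sin(th);R=np.array([[c,-n],[n,c]])
B=np.array(f([(375,225),(440,168),(500,210),(437,260)],.17))[:,:2]
print('block in box',(B-o)@R, ((B-o)@R).mean(0))
b=np.array(f([(210,160),(500,352)],.179))[:,:2];print('bar',(b-o)@R)
print('bush',(np.array(f([(240,125)],.14))[:,:2]-o)@R)
E
```

```text
-0.2366658303731224 [0.60695598 0.09993211] [[ 0.00139104 -0.00202398]
 [ 0.00236991  0.00081057]
 [-0.00230482  0.00163075]
 [-0.00145613 -0.00041733]]
block in box [[-0.01433693  0.00481015]
 [-0.01507666 -0.04347628]
 [-0.05656147 -0.04153755]
 [-0.05269094  0.00195656]] [-0.0346665  -0.01956178]
bar [[ 0.0734338   0.0309154 ]
 [-0.1155124   0.02893326]]
bush [[ 0.10711076 -0.01678973]]
```

Box fit is consistent to about 2 mm: origin (0.607, 0.100), yaw −0.237. The block's centre is at box (−35, −20), inside the stated range. Plan: fingers 49 mm apart across box y, left finger on the bar and right one behind the block, starting at box x −80. Lift and travel over.

```bash
python3 -m crank '[{"delta_pos":[0,0,-4],"dr":[0,0,0]},{"delta_pos":[0,0,-4],"dr":[0,0,0]},{"delta_pos":[3,-3,-2],"dr":[0,0,0]},{"delta_pos":[3.3,-3.3,0],"dr":[0,0,0]},{"delta_pos":[3.3,-3.3,0],"dr":[0,0,0]},{"delta_pos":[3.3,-3.3,0],"dr":[0,0,0]},{"delta_pos":[3.3,-3.3,0],"dr":[0,0,0]},{"delta_pos":[3.3,-3.3,0],"dr":[0,0,0]}]' 0.18
python3 -m crank '[{"delta_pos":[3.4,-3.4,0],"dr":[0,0,0]},{"delta_pos":[3.4,-3.4,0],"dr":[0,0,0]},{"delta_pos":[3.4,-3.4,0],"dr":[0,0,0]},{"delta_pos":[3.4,-3.4,0],"dr":[0,0,0]},{"delta_pos":[3.4,-3.4,0],"dr":[0,0,0]},{"delta_pos":[3.4,-3.4,0],"dr":[0,0,0]},{"delta_pos":[3.4,-3.4,0],"dr":[0,0,0]},{"delta_pos":[3.4,-3.4,0],"dr":[0,0,0]}]'
python3 -m crank '[{"delta_pos":[2,-2,0],"dr":[0,0,0.14]},{"delta_pos":[0,0,0],"dr":[0,0,0.14]},{"delta_pos":[0,0,0],"dr":[0,0,0.14]},{"delta_pos":[0,0,0],"dr":[0,0,0.14]},{"delta_pos":[0,0,0],"dr":[0,0,0.145]},{"delta_pos":[0,0,0],"dr":[0,0,0]}]'
```

```text
t: 0.9
ee_pos: [0.3793, -0.3162, 0.3311]
ee_rot: [-0.0, 0.973, 0.232, -0.0]
ft_force: [0.4, -1.1, -0.8]
grip_width: 0.407
finger_force: 0.0
t: 1.7
ee_pos: [0.4994, 0.049, 0.3312]
ee_rot: [0.0, 0.973, 0.232, -0.0]
ft_force: [0.7, -1.1, -0.5]
grip_width: 0.411
finger_force: 0.0
t: 2.3
ee_pos: [0.5079, 0.0741, 0.331]
ee_rot: [0.0, 0.993, -0.119, -0.0]
ft_force: [-0.5, 0.7, 0.8]
grip_width: 0.41
finger_force: 0.0
```

```bash
python3 -m crank '[{"delta_pos":[0.5,-2.6,0],"dr":[0,0,0]},{"delta_pos":[0.5,-2.7,0],"dr":[0,0,0]},{"delta_pos":[0,0,4],"dr":[0,0,0]},{"delta_pos":[0,0,4],"dr":[0,0,0]},{"delta_pos":[0,0,0],"dr":[0,0,0]}]'
python3 - <<'E'
from h import *
grab('wrist','w1');s=grab('scene','s1')
w=load('w1')['img'];c=s['img'][150:330,180:380]
a=cv2.resize(c,None,fx=2,fy=2,interpolation=cv2.INTER_CUBIC)
b=cv2.resize(w,(400,300));o=np.zeros((360,800,3),np.uint8);o[:,:400]=a;o[:300,400:]=b
cv2.imwrite('pics/m1.png',o[:,:,::-1])
E
```

```text
t: 2.8
ee_pos: [0.5267, 0.1221, 0.2464]
ee_rot: [0.002, 0.993, -0.116, -0.005]
ft_force: [-0.6, -0.6, -0.5]
grip_width: 0.412
finger_force: 0.0
```

View pics/m1.png

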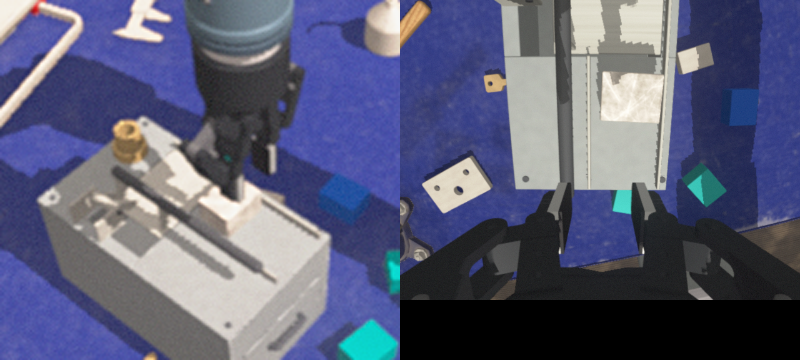

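The composite shows (left) the fingers over the deck and (right, wrist view) the bar at x≈565, guide lips at 588 and 660, block at (601–662, 72–122), and fingertips near (557,190) and (643,190). I'll measure in the full wrist picture.

View pics/w1.png

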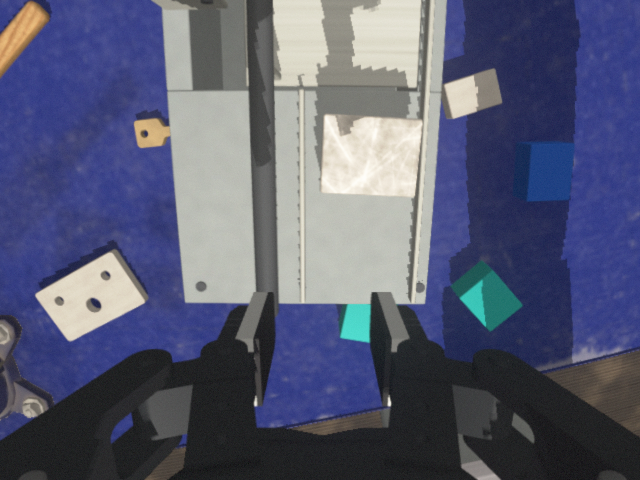

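Run:
```python
from h import *
d=load('w1');g=d['img'].mean(2)
for r in(60,150,200,250): 
    m=np.where(g[r,235:300]<85)[0]+235; print(r,m.min() if len(m) else 0,m.max() if len(m) else 0)
s=read_state();w,x,y,z=s['ee_rot']
from scipy.spatial.transform import Rotation as Ro
R=Ro.from_quat([x,y,z,w]).as_matrix();print(s['ee_pos'],R.round(3).tolist())
for k in(-.0245,.0245):
    for q in(-.011,.011): print(k,q,proj(d,s['ee_pos']+R@[q,k,-0.006]))
```

```text
60 248 272
150 251 273
200 253 274
250 255 275
[0.53022354 0.12319858 0.25169548] [[0.972, -0.233, -0.001], [-0.233, -0.972, -0.0], [-0.001, 0.0, -1.0]]
-0.0245 -0.011 [245.69390401 350.966902  ]
-0.0245 0.011 [242.18724972 292.72682906]
0.0245 -0.011 [386.27415619 351.00354361]
0.0245 0.011 [389.49432734 292.8158818 ]
```

The full wrist view shows the bar axis near (264,200), block top corners at (323,114), (422,120), (417,196), (321,193), deck near corners at (185,303), (426,303), and finger tips at x≈250–274 and 371–395 (so the tips are thinner, about 8 mm).

Run:
```python
from h import *
d=load('w1');s=read_state();t=s['ee_pos'][:2]
o=np.array([.607,.100]);th=-.2367;c,n=np.cos(th),np.sin(th);R=np.array([[c,-n],[n,c]])
f=lambda q,z:((np.array([onz(d,u,v,z)[:2] for u,v in q])-o)@R*1000).round(1)
print('tcp',(t-o)@R)
print('corners',f([(185,303),(426,303)],.14).tolist(),'lip tops? ',f([(301,250),(413,250)],.15).tolist())
print('bar',f([(264.5,250),(263.5,200),(262,150),(260,60)],.179).tolist())
B=f([(323,114),(422,120),(417,196),(321,193)],.17);print('block',B.tolist(),B.mean(0))
print('tips',f([(250,292),(274,292),(371,292),(395,292)],s['ee_pos'][2]+.004).tolist())
print('edge',f([(290,88),(170,90)],.14).tolist())
```

```text
tcp [-0.08007568  0.00454797]
corners [[-127.3, 89.7], [-126.9, -64.9]] lip tops?  [[-88.2, 14.3], [-88.1, -51.8]]
bar [[-79.1, 31.8], [-52.9, 31.5], [-28.3, 31.4], [13.1, 31.2]]
block [[-11.2, 1.8], [-13.7, -47.7], [-52.2, -47.4], [-50.9, 2.7]] [-32.   -22.65]
tips [[-69.7, 26.8], [-69.6, 18.7], [-69.6, -14.0], [-69.6, -22.1]]
edge [[3.1, 20.1], [2.6, 87.7]]
```

Relative to the same camera, the left tip centre needs to be near y 30 and the right near −20: open the fingers ~10 mm wider, shift 2 mm left, and go down close to the bar.

```bash
python3 -m crank '[{"delta_pos":[0,-0.2,0],"dr":[0,0,0]},{"delta_pos":[0,0,2.5],"dr":[0,0,0]},{"delta_pos":[0,0,2.5],"dr":[0,0,0]},{"delta_pos":[0,0,0],"dr":[0,0,0]},{"delta_pos":[0,0,0],"dr":[0,0,0]}]' -0.06
python3 - <<'E'
from h import *
d=grab('wrist','w2');g=d['img'];s=read_state();print(s['ee_pos'],s['ft_force'],s['grip_width'])
cv2.imwrite('pics/c2.png',cv2.resize(g[80:400,180:480,::-1],None,fx=1.8,fy=1.8))
E
```

```text
t: 3.4
ee_pos: [0.5318, 0.1256, 0.203]
ee_rot: [-0.0, 0.993, -0.118, 0.001]
ft_force: [0.2, -0.3, 0.4]
grip_width: 0.528
finger_force: 0.0
[0.53212553 0.12571974 0.20339712] [0.66034826 0.4178592  0.66022501] 0.5313825292301612
```

View pics/c2.png

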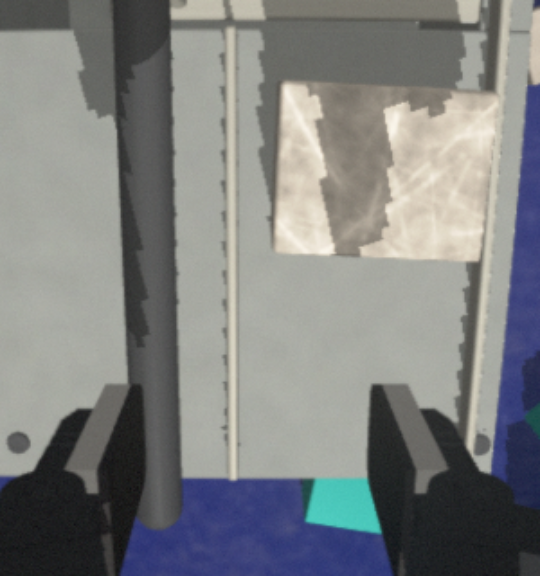

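The crop shows the left tip at x 105–142 (row 385) with the bar at 130–180, and the right tip at 370–407, behind the block (275–500). I'll compute the tip-to-bar offset.

Run:
```python
from h import *
d=load('w2');s=read_state()
o=np.array([.607,.100]);th=-.2367;c,n=np.cos(th),np.sin(th);R=np.array([[c,-n],[n,c]])
f=lambda q,z:((np.array([onz(d,180+u/1.8,80+v/1.8,z)[:2] for u,v in q])-o)@R*1000).round(1).tolist()
M=np.array(d['camera_from_world']);print('cam',-M[:3,:3].T@M[:3,3],'tcp box',(s['ee_pos'][:2]-o)@R)
for dz in(0,.004,.008):print('tips',dz,f([(105,385),(142,385),(370,385),(407,385)],s['ee_pos'][2]+dz))
print('bar',f([(126,385),(181,385),(122,280),(178,280)],.179),'block',f([(281,81),(498,92),(479,262),(274,252)],.17))
```

```text
cam [0.59843897 0.10911862 0.34499985] tcp box [-0.07881792  0.00744484]
tips 0 [[-70.2, 37.3], [-70.2, 29.8], [-70.1, -15.9], [-70.2, -23.4]]
tips 0.004 [[-68.5, 36.4], [-68.5, 29.1], [-68.5, -15.3], [-68.5, -22.5]]
tips 0.008 [[-66.8, 35.5], [-66.8, 28.5], [-66.8, -14.6], [-66.8, -21.7]]
bar [[-80.5, 37.5], [-80.4, 24.5], [-54.9, 37.2], [-54.9, 24.5]] block [[-11.4, 1.4], [-13.4, -47.5], [-52.8, -46.0], [-50.5, 2.7]]
```

```bash
python3 -m crank '[{"delta_pos":[0,0.25,0.5],"dr":[0,0,0]},{"delta_pos":[0,0,1],"dr":[0,0,0]},{"delta_pos":[0,0,0.8],"dr":[0,0,0]},{"delta_pos":[0,0,0.4],"dr":[0,0,0]},{"delta_pos":[0,0,0],"dr":[0,0,0]}]'
python3 -m crank '[{"delta_pos":[0,0,0.5],"dr":[0,0,0]},{"delta_pos":[0,0,0.5],"dr":[0,0,0]},{"delta_pos":[0,0,0.3],"dr":[0,0,0]},{"delta_pos":[0,0,0],"dr":[0,0,0]}]'
```

```text
t: 3.95
ee_pos: [0.5297, 0.1184, 0.1742]
ee_rot: [0.003, 0.993, -0.12, -0.001]
ft_force: [-4.6, -11.0, 14.5]
grip_width: 0.53
finger_force: 6.8
t: 4.35
ee_pos: [0.5291, 0.116, 0.1604]
ee_rot: [0.005, 0.993, -0.12, -0.002]
ft_force: [-4.2, -16.2, 9.3]
grip_width: 0.53
finger_force: 7.0
```

Sideways force: the finger may be sitting off the bar's crown. Look.

Run:
```python
from h import *
d=grab('wrist','w3');g=d['img'];s=read_state();print(s['ee_pos'],s['ft_force'],s['grip_width'])
e=grab('scene','s3')['img'][190:330,190:350]
a=cv2.resize(g[80:400,180:480],None,fx=1.4,fy=1.4);b=cv2.resize(e,None,fx=2.2,fy=2.2,interpolation=cv2.INTER_CUBIC)
o=np.zeros((448,772,3),np.uint8);o[:,:420]=a;o[:308,420:]=b[:,:352];cv2.imwrite('pics/m3.png',o[:,:,::-1])
```

```text
[0.52907909 0.11606471 0.16048609] [ -4.14428969 -14.61958731   9.40259963] 0.5251746631751429
```

View pics/m3.png

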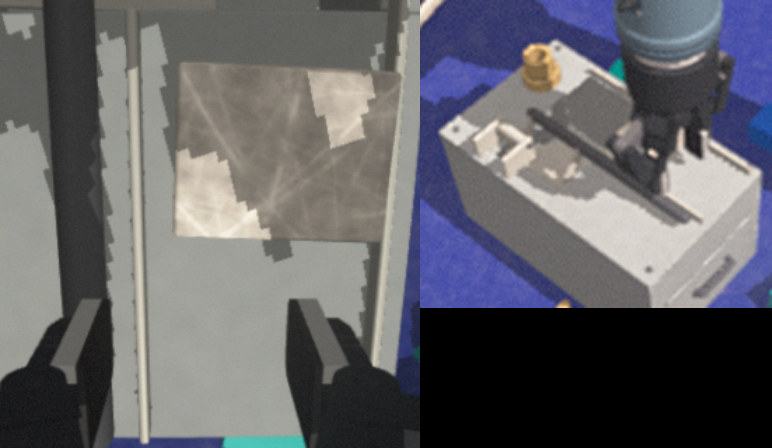

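The wrist view shows the left tip (78–112) overlapping the bar's right flank (62–104), with the bar partly down in the scene view (near end at about (695,215)). Estimate the bar's depression.

Run:
```python
from h import *
d=load('s3');w=load('w3')
o=np.array([.607+.0025*.972,.100-.0025*.2345]);th=-.2367;c,n=np.cos(th),np.sin(th);R=np.array([[c,-n],[n,c]])
W=lambda p:np.r_[R@np.array(p[:2])+o,p[2]]
print('obs near end scene (315,287.7) far end',190+(535-420)/2.2,190+113/2.2,' wrist edges row',80+290/1.4,180+62/1.4,180+104/1.4, 'row',80+60/1.4,180+42/1.4,180+97/1.4)
r=np.hypot(28,16);a0=np.arctan2(16,-28)
for a in(0,.3,.6,.9,1.05):
    y,z=59+r*np.cos(a0+a),163+r*np.sin(a0+a);y/=1e3;z/=1e3
    print(a,round(y,4),round(z,4),proj(d,W((-.115,y,z))).round(1),proj(d,W((.07,y,z))).round(1),[proj(w,W((x,y+e,z))).round(0).tolist() for x in(-.05,-.01) for e in(.006,-.006)])
g=w['img'].mean(2)
for R_ in(130,200,260):print(R_,np.where(g[R_,200:280]<70)[0][[0,-1]]+200)
```

```text
obs near end scene (315,287.7) far end 242.27272727272725 241.36363636363637  wrist edges row 287.14285714285717 224.28571428571428 254.28571428571428 row 122.85714285714286 210.0 249.28571428571428
0 0.031 0.179 [308.  282.9] [237.8 235.3] [[191.0, 248.0], [230.0, 248.0], [180.0, 112.0], [222.0, 112.0]]
0.3 0.0275 0.17 [309.3 284.4] [239.6 237.1] [[210.0, 240.0], [247.0, 240.0], [201.0, 113.0], [240.0, 112.0]]
0.6 0.0269 0.1604 [309.6 287.1] [240.5 239.9] [[219.0, 233.0], [253.0, 232.0], [211.0, 113.0], [247.0, 113.0]]
0.9 0.0291 0.151 [309.  290.6] [240.3 243.5] [[218.0, 226.0], [251.0, 226.0], [211.0, 114.0], [245.0, 113.0]]
1.05 0.0312 0.1467 [308.3 292.6] [239.9 245.4] [[215.0, 223.0], [247.0, 223.0], [208.0, 114.0], [241.0, 113.0]]
130 [213 248]
200 [217 251]
260 [222 254]
```

The flap is at about 0.65 with the tip riding off the bar's crown to the right (TCP pushed ~7 mm right). Back up, shift left 3 mm, and check just above the bar.

```bash
python3 -m crank '[{"delta_pos":[0,0,-1.5],"dr":[0,0,0]},{"delta_pos":[0,0,-1.5],"dr":[0,0,0]},{"delta_pos":[0,-0.3,-0.5],"dr":[0,0,0]},{"delta_pos":[0,0,0],"dr":[0,0,0]},{"delta_pos":[0,0,0],"dr":[0,0,0]}]'
python3 - <<'E'
from h import *
d=grab('wrist','w4');g=d['img'];s=read_state();print(s['ee_pos'],s['ft_force'],s['grip_width'])
cv2.imwrite('pics/c4.png',cv2.resize(g[200:400,190:450,::-1],None,fx=3,fy=3,interpolation=cv2.INTER_CUBIC))
E
```

```text
t: 4.95
ee_pos: [0.5305, 0.1258, 0.1955]
ee_rot: [0.0, 0.993, -0.118, -0.0]
ft_force: [0.6, -0.6, -0.6]
grip_width: 0.531
finger_force: 0.0
[0.53038966 0.12566476 0.19539256] [ 0.24357334  0.13647581 -0.42800043] 0.5298835485566246
```

View pics/c4.png

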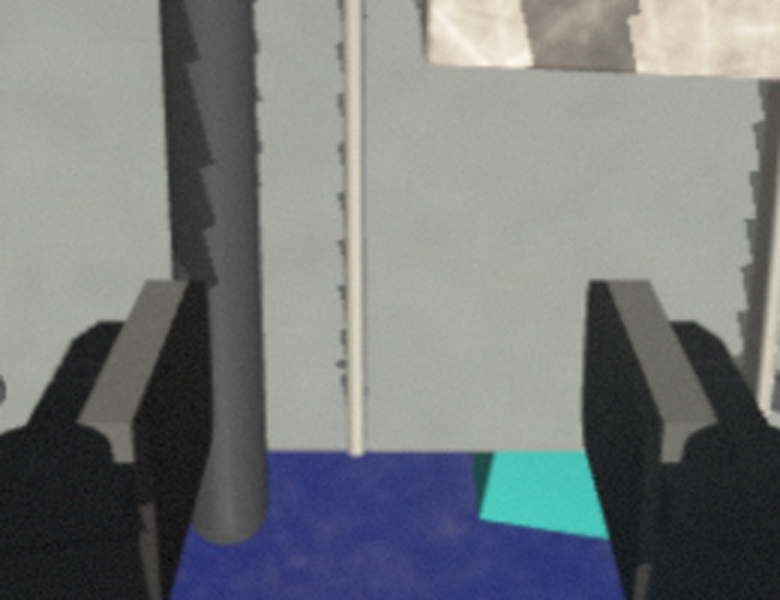

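The crop shows the left tip bottom at x 147–210 (row 285) over the bar at 172–262; allowing for parallax the tip is now about 2 mm left of the crown. Press in small steps, watching the side force.

```bash
python3 -m crank '[{"delta_pos":[0,0,0.5],"dr":[0,0,0]},{"delta_pos":[0,0,0.5],"dr":[0,0,0]},{"delta_pos":[0,0,0],"dr":[0,0,0]}]'
python3 -m crank '[{"delta_pos":[0,0,0.3],"dr":[0,0,0]},{"delta_pos":[0,0,0],"dr":[0,0,0]}]'
python3 -m crank '[{"delta_pos":[0,0.1,0.3],"dr":[0,0,0]},{"delta_pos":[0,0,0],"dr":[0,0,0]}]'
```

```text
t: 5.3
ee_pos: [0.5301, 0.1254, 0.185]
ee_rot: [0.0, 0.993, -0.118, -0.001]
ft_force: [0.2, -0.1, 0.1]
grip_width: 0.531
finger_force: 0.0
t: 5.5
ee_pos: [0.5309, 0.1258, 0.1831]
ee_rot: [-0.0, 0.993, -0.118, -0.0]
ft_force: [-0.1, -0.1, 0.4]
grip_width: 0.527
finger_force: 0.0
t: 5.7
ee_pos: [0.5309, 0.1248, 0.1811]
ee_rot: [-0.0, 0.993, -0.118, 0.0]
ft_force: [-3.0, -1.2, 10.6]
grip_width: 0.53
finger_force: 5.1
```

Clean vertical contact. Continue.

```bash
python3 -m crank '[{"delta_pos":[0,0.1,0.4],"dr":[0,0,0]},{"delta_pos":[0,0,0],"dr":[0,0,0]}]'
python3 -m crank '[{"delta_pos":[0,0.05,0.4],"dr":[0,0,0]},{"delta_pos":[0,0,0],"dr":[0,0,0]}]'
python3 -m crank '[{"delta_pos":[0,0,0.4],"dr":[0,0,0]},{"delta_pos":[0,0,0],"dr":[0,0,0]}]'
```

```text
t: 5.9
ee_pos: [0.5303, 0.1226, 0.1772]
ee_rot: [0.001, 0.993, -0.119, -0.0]
ft_force: [-4.9, -3.4, 11.1]
grip_width: 0.531
finger_force: 5.9
t: 6.1
ee_pos: [0.5299, 0.1208, 0.1729]
ee_rot: [0.002, 0.993, -0.119, -0.0]
ft_force: [-5.4, -6.8, 12.1]
grip_width: 0.53
finger_force: 6.1
t: 6.3
ee_pos: [0.5298, 0.1199, 0.1687]
ee_rot: [0.002, 0.993, -0.119, -0.001]
ft_force: [-4.2, -7.3, 11.5]
grip_width: 0.528
finger_force: 5.4
```

```bash
python3 -m crank '[{"delta_pos":[0,-0.15,0.4],"dr":[0,0,0]},{"delta_pos":[0,0,0],"dr":[0,0,0]}]'
python3 -m crank '[{"delta_pos":[0,-0.1,0.4],"dr":[0,0,0]},{"delta_pos":[0,0,0],"dr":[0,0,0]}]'
python3 -m crank '[{"delta_pos":[0,-0.1,0.4],"dr":[0,0,0]},{"delta_pos":[0,0,0],"dr":[0,0,0]}]'
```

```text
t: 6.5
ee_pos: [0.5311, 0.1216, 0.165]
ee_rot: [0.002, 0.993, -0.119, 0.0]
ft_force: [-2.5, -8.3, 11.3]
grip_width: 0.529
finger_force: 5.4
t: 6.7
ee_pos: [0.5317, 0.1228, 0.1611]
ee_rot: [0.002, 0.993, -0.119, 0.001]
ft_force: [-1.4, -6.7, 10.1]
grip_width: 0.531
finger_force: 5.3
t: 6.9
ee_pos: [0.5322, 0.1236, 0.1571]
ee_rot: [0.002, 0.993, -0.12, 0.001]
ft_force: [-1.8, -8.1, 11.1]
grip_width: 0.532
finger_force: 5.2
```

```bash
python3 -m crank '[{"delta_pos":[0,-0.15,0.4],"dr":[0,0,0]},{"delta_pos":[0,0,0],"dr":[0,0,0]}]'
python3 -m crank '[{"delta_pos":[0,-0.1,0.4],"dr":[0,0,0]},{"delta_pos":[0,0,0],"dr":[0,0,0]}]'
python3 - <<'E'
from h import *
d=grab('wrist','w5');g=d['img'];s=read_state();print(s['ee_pos'],s['ft_force'],s['grip_width'])
e=grab('scene','s5')['img'][190:330,190:350]
a=cv2.resize(g[:420,150:500],None,fx=1.2,fy=1.2);b=cv2.resize(e,None,fx=2.2,fy=2.2,interpolation=cv2.INTER_CUBIC)
o=np.zeros((504,772,3),np.uint8);o[:,:420]=a;o[:308,420:]=b[:,:352];cv2.imwrite('pics/m5.png',o[:,:,::-1])
E
```

```text
t: 7.1
ee_pos: [0.5326, 0.1251, 0.1532]
ee_rot: [0.002, 0.993, -0.12, 0.001]
ft_force: [-0.8, -8.0, 10.6]
grip_width: 0.526
finger_force: 5.2
t: 7.3
ee_pos: [0.5329, 0.126, 0.1501]
ee_rot: [0.002, 0.993, -0.12, 0.001]
ft_force: [-2.9, -9.3, 17.6]
grip_width: 0.536
finger_force: 8.4
[0.53290408 0.12598694 0.15005797] [-4.89039286 -9.31799574 17.32149789] 0.5322165304784487
```

View pics/m5.png

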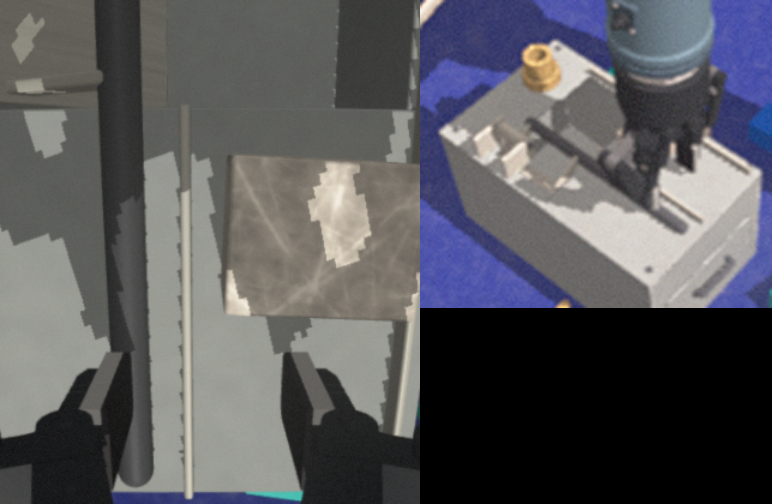

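The wrist view shows the flap swung open, the left tip (80–130, row 352) on the bar, and the right tip (283–318) squarely behind the block (228–435); the force jump confirms the stop. Slide forward to push.

```bash
python3 -m crank '[{"delta_pos":[0.4,0,0.1],"dr":[0,0,0]},{"delta_pos":[0.6,0,0],"dr":[0,0,0]},{"delta_pos":[0.5,0,0],"dr":[0,0,0]},{"delta_pos":[0,0,0],"dr":[0,0,0]}]'
python3 -m crank '[{"delta_pos":[0.4,0,0],"dr":[0,0,0]},{"delta_pos":[0.4,0,0],"dr":[0,0,0]},{"delta_pos":[0.4,0,0],"dr":[0,0,0]},{"delta_pos":[0,0,0],"dr":[0,0,0]}]'
```

```text
t: 7.8
ee_pos: [0.5448, 0.1276, 0.1496]
ee_rot: [-0.001, 0.993, -0.117, -0.001]
ft_force: [-0.3, 3.6, 9.1]
grip_width: 0.528
finger_force: 4.1
t: 8.2
ee_pos: [0.5587, 0.1267, 0.148]
ee_rot: [-0.003, 0.993, -0.117, 0.001]
ft_force: [-1.4, 7.6, 5.3]
grip_width: 0.535
finger_force: 4.2
```

The finger has crept to the left flank (side force +7.6 N, TCP 7 mm left). The block is still short of the edge by my reckoning, so back off, lift, realign right 4 mm and re-press following the bar's arc.

```bash
python3 -m crank '[{"delta_pos":[-0.4,0,0],"dr":[0,0,0]},{"delta_pos":[-0.4,0,0],"dr":[0,0,0]},{"delta_pos":[0,0,-1.2],"dr":[0,0,0]},{"delta_pos":[0,0,-1.2],"dr":[0,0,0]},{"delta_pos":[0,0,-1.2],"dr":[0,0,0]},{"delta_pos":[0,0.4,-0.6],"dr":[0,0,0]},{"delta_pos":[0,0,0],"dr":[0,0,0]},{"delta_pos":[0,0,0],"dr":[0,0,0]}]'
python3 - <<'E'
from h import *
o=np.array([.6094,.0994]);th=-.2367;c,n=np.cos(th),np.sin(th);R=np.array([[c,-n],[n,c]])
d=grab('wrist','w6');g=d['img'].astype(int);s=read_state();print(s['ee_pos'],'box',(s['ee_pos'][:2]-o)@R)
f=lambda u,v,z:((onz(d,u,v,z)[:2]-o)@R*1000).round(1).tolist()
hsv=cv2.cvtColor(d['img'],cv2.COLOR_RGB2HSV)
m=((g[:,:,0]-g[:,:,2])>12).astype(np.uint8);m=cv2.morphologyEx(m,cv2.MORPH_OPEN,np.ones((7,7)))
for q in cv2.findContours(m,cv2.RETR_EXTERNAL,cv2.CHAIN_APPROX_SIMPLE)[0]:
    if cv2.contourArea(q)>1500:
        b=cv2.boxPoints(cv2.minAreaRect(q));print(cv2.contourArea(q),[(p.round().tolist(),f(*p,.17)) for p in b])
gr=g.mean(2)
for r in(120,200,240):
    k=np.where(gr[r,190:300]<75)[0]+190
    if len(k):print(r,k[0],k[-1],f((k[0]+k[-1])/2,r,.179))
E
```

```text
t: 9.0
ee_pos: [0.5492, 0.1196, 0.1888]
ee_rot: [0.0, 0.993, -0.119, -0.0]
ft_force: [0.1, -0.0, -0.5]
grip_width: 0.532
finger_force: 0.0
[0.54899151 0.11981498 0.18863525] box [-0.06351136  0.00568021]
5903.0 [([6.0, 345.0], [-88.4, 147.4]), ([93.0, 293.0], [-62.5, 101.3]), ([127.0, 350.0], [-89.2, 90.2]), ([40.0, 402.0], [-118.2, 137.4])]
12911.0 [([321.0, 241.0], [-40.0, 5.8]), ([340.0, 138.0], [-0.4, -1.5]), ([470.0, 163.0], [-9.1, -50.9]), ([451.0, 266.0], [-50.3, -46.7])]
1749.5 [([466.0, 112.0], [9.4, -47.9]), ([523.0, 93.0], [16.7, -69.2]), ([536.0, 132.0], [2.6, -75.8]), ([479.0, 151.0], [-4.8, -54.0])]
4491.0 [([267.0, 42.0], [33.5, 24.6]), ([330.0, 42.0], [33.3, 2.3]), ([330.0, 131.0], [2.3, 2.2]), ([267.0, 131.0], [2.4, 25.5])]
2321.0 [([418.0, 112.0], [9.2, -30.1]), ([426.0, -2.0], [48.3, -31.2]), ([457.0, 0.0], [47.9, -42.1]), ([449.0, 114.0], [8.5, -41.6])]
120 190 265 [6.5, 38.0]
200 235 267 [-21.8, 31.0]
240 238 268 [-36.9, 30.9]
```

The block is now at about (−25, −23), yawed ~0.2 rad but still off the flap; the pushing tip now lines up at y ≈ −20, near its centre. The bar is at y 31 and the left tip is centred on it. Re-press along the arc.

```bash
python3 -m crank '[{"delta_pos":[0,0,0.6],"dr":[0,0,0]},{"delta_pos":[0,0.05,0.25],"dr":[0,0,0]},{"delta_pos":[0,0.1,0.25],"dr":[0,0,0]},{"delta_pos":[0,0.1,0.25],"dr":[0,0,0]},{"delta_pos":[0,0,0],"dr":[0,0,0]}]'
python3 -m crank '[{"delta_pos":[0,0.1,0.3],"dr":[0,0,0]},{"delta_pos":[0,0.05,0.3],"dr":[0,0,0]},{"delta_pos":[0,0,0],"dr":[0,0,0]}]'
python3 -m crank '[{"delta_pos":[0,0,0.3],"dr":[0,0,0]},{"delta_pos":[0,0,0.3],"dr":[0,0,0]},{"delta_pos":[0,0,0],"dr":[0,0,0]}]'
```

```text
t: 9.55
ee_pos: [0.5486, 0.1167, 0.176]
ee_rot: [0.001, 0.993, -0.119, -0.0]
ft_force: [-3.4, -5.4, 11.4]
grip_width: 0.533
finger_force: 5.8
t: 9.85
ee_pos: [0.548, 0.1144, 0.1698]
ee_rot: [0.002, 0.993, -0.119, -0.0]
ft_force: [-4.5, -6.3, 11.3]
grip_width: 0.53
finger_force: 5.6
t: 10.15
ee_pos: [0.5478, 0.1134, 0.1635]
ee_rot: [0.002, 0.993, -0.119, -0.001]
ft_force: [-4.6, -8.3, 11.3]
grip_width: 0.534
finger_force: 5.3
```

```bash
python3 -m crank '[{"delta_pos":[0,-0.1,0.3],"dr":[0,0,0]},{"delta_pos":[0,-0.15,0.3],"dr":[0,0,0]},{"delta_pos":[0,0,0],"dr":[0,0,0]}]'
python3 -m crank '[{"delta_pos":[0,-0.15,0.3],"dr":[0,0,0]},{"delta_pos":[0,-0.1,0.3],"dr":[0,0,0]},{"delta_pos":[0,-0.05,0.2],"dr":[0,0,0]},{"delta_pos":[0,0,0],"dr":[0,0,0]}]'
python3 - <<'E'
from h import *
o=np.array([.6094,.0994]);th=-.2367;c,n=np.cos(th),np.sin(th);R=np.array([[c,-n],[n,c]])
s=read_state();print('box',(s['ee_pos'][:2]-o)@R,s['ft_force'][:2]@R)
E
```

```text
t: 10.45
ee_pos: [0.5493, 0.1164, 0.1578]
ee_rot: [0.002, 0.993, -0.119, 0.0]
ft_force: [-0.8, -6.6, 10.1]
grip_width: 0.528
finger_force: 5.2
t: 10.85
ee_pos: [0.5501, 0.119, 0.1503]
ee_rot: [0.002, 0.993, -0.119, 0.0]
ft_force: [-2.6, -8.7, 12.3]
grip_width: 0.533
finger_force: 6.2
box [-0.06226544  0.0051508 ] [-0.5103692  -9.12073998]
```

```bash
cat > st.py <<'E'
from h import *
o=np.array([.6094,.0994]);th=-.2367;c,n=np.cos(th),np.sin(th);R=np.array([[c,-n],[n,c]])
s=read_state();print('box mm',((s['ee_pos'][:2]-o)@R*1000).round(1),'F',(s['ft_force'][:2]@R).round(1))
E
python3 -m crank '[{"delta_pos":[0,0.15,0.15],"dr":[0,0,0]},{"delta_pos":[0,0.1,0],"dr":[0,0,0]},{"delta_pos":[0,0,0],"dr":[0,0,0]}]'; python3 st.py
python3 -m crank '[{"delta_pos":[0.2,0.05,0],"dr":[0,0,0]},{"delta_pos":[0.2,0,0],"dr":[0,0,0]},{"delta_pos":[0,0,0],"dr":[0,0,0]}]'; python3 st.py
```

```text
t: 11.15
ee_pos: [0.5501, 0.1188, 0.15]
ee_rot: [0.0, 0.993, -0.119, 0.001]
ft_force: [-4.8, -4.0, 19.4]
grip_width: 0.531
finger_force: 9.8
box mm [-62.2   5. ] F [-3.7 -5. ]
t: 11.45
ee_pos: [0.5505, 0.1188, 0.1498]
ee_rot: [0.001, 0.993, -0.118, -0.002]
ft_force: [-14.6, -3.6, 28.0]
grip_width: 0.531
finger_force: 14.3
box mm [-61.8   5.1] F [-13.4  -6.9]
```

```bash
python3 -m crank '[{"delta_pos":[0.2,0.05,-0.1],"dr":[0,0,0]},{"delta_pos":[0.2,0.05,0],"dr":[0,0,0]},{"delta_pos":[0,0,0],"dr":[0,0,0]}]'; python3 st.py
python3 -m crank '[{"delta_pos":[0.2,0,0],"dr":[0,0,0]},{"delta_pos":[0.2,0,0],"dr":[0,0,0]},{"delta_pos":[0,0,0],"dr":[0,0,0]}]'; python3 st.py
```

```text
t: 11.75
ee_pos: [0.5553, 0.1179, 0.1501]
ee_rot: [-0.0, 0.993, -0.118, -0.001]
ft_force: [-8.7, 1.2, 16.4]
grip_width: 0.527
finger_force: 8.4
box mm [-57.    5.3] F [-8.7 -0.8]
t: 12.05
ee_pos: [0.5555, 0.118, 0.1499]
ee_rot: [0.0, 0.993, -0.117, -0.004]
ft_force: [-19.3, 0.8, 26.0]
grip_width: 0.528
finger_force: 13.3
box mm [-56.7   5.4] F [-18.9  -3.7]
```

Balanced now; continue with slightly less pressure.

```bash
python3 -m crank '[{"delta_pos":[0.2,0,-0.1],"dr":[0,0,0]},{"delta_pos":[0.2,0,0],"dr":[0,0,0]},{"delta_pos":[0,0,0],"dr":[0,0,0]}]'; python3 st.py
python3 -m crank '[{"delta_pos":[0.3,0,0],"dr":[0,0,0]},{"delta_pos":[0.3,0,0],"dr":[0,0,0]},{"delta_pos":[0,0,0],"dr":[0,0,0]}]'; python3 st.py
```

```text
t: 12.35
ee_pos: [0.5626, 0.1164, 0.1507]
ee_rot: [-0.0, 0.993, -0.117, -0.002]
ft_force: [-9.4, 2.0, 13.7]
grip_width: 0.529
finger_force: 7.3
box mm [-49.5   5.6] F [-9.6 -0.2]
t: 12.65
ee_pos: [0.5687, 0.115, 0.1507]
ee_rot: [-0.001, 0.993, -0.118, -0.001]
ft_force: [-7.7, 0.6, 13.4]
grip_width: 0.533
finger_force: 7.1
box mm [-43.2   5.6] F [-7.6 -1.3]
```

```bash
python3 -m crank '[{"delta_pos":[0.3,0,0],"dr":[0,0,0]},{"delta_pos":[0.3,0,0],"dr":[0,0,0]},{"delta_pos":[0.3,0,0],"dr":[0,0,0]},{"delta_pos":[0,0,0],"dr":[0,0,0]}]'; python3 st.py
python3 -m crank '[{"delta_pos":[0.3,0,0],"dr":[0,0,0]},{"delta_pos":[0.3,0,0],"dr":[0,0,0]},{"delta_pos":[0.3,0,0],"dr":[0,0,0]},{"delta_pos":[0,0,0],"dr":[0,0,0]}]'; python3 st.py
```

```text
t: 13.05
ee_pos: [0.5773, 0.113, 0.1507]
ee_rot: [-0.001, 0.993, -0.117, -0.001]
ft_force: [-8.7, 2.2, 13.7]
grip_width: 0.528
finger_force: 7.0
box mm [-34.4   5.7] F [-9.   0.1]
t: 13.45
ee_pos: [0.5866, 0.1108, 0.1509]
ee_rot: [-0.001, 0.993, -0.118, -0.001]
ft_force: [-6.8, 1.2, 14.2]
grip_width: 0.529
finger_force: 6.7
box mm [-24.9   5.7] F [-6.9 -0.4]
```

```bash
python3 -m crank '[{"delta_pos":[0.3,0,0],"dr":[0,0,0]},{"delta_pos":[0.3,0,0],"dr":[0,0,0]},{"delta_pos":[0.3,0,0],"dr":[0,0,0]},{"delta_pos":[0,0,0],"dr":[0,0,0]}]'; python3 st.py
python3 -m crank '[{"delta_pos":[0.3,0,0],"dr":[0,0,0]},{"delta_pos":[0.3,0,0],"dr":[0,0,0]},{"delta_pos":[0.4,0,0],"dr":[0,0,0]},{"delta_pos":[0.3,0,0],"dr":[0,0,0]},{"delta_pos":[0,0,0],"dr":[0,0,0]}]'; python3 st.py
```

```text
t: 13.85
ee_pos: [0.5955, 0.1086, 0.1509]
ee_rot: [-0.001, 0.993, -0.118, -0.001]
ft_force: [-6.2, 1.1, 13.8]
grip_width: 0.531
finger_force: 6.7
box mm [-15.7   5.7] F [-6.3 -0.4]
t: 14.35
ee_pos: [0.6082, 0.1056, 0.151]
ee_rot: [-0.001, 0.993, -0.118, -0.001]
ft_force: [-5.8, 1.6, 13.1]
grip_width: 0.529
finger_force: 6.7
box mm [-2.6  5.7] F [-6.   0.2]
```

Finger front is now past the edge. Look (last picture) before releasing.

```bash
python3 -m crank '[{"delta_pos":[0.4,0,0],"dr":[0,0,0]},{"delta_pos":[0.4,0,0],"dr":[0,0,0]},{"delta_pos":[0,0,0],"dr":[0,0,0]},{"delta_pos":[0,0,0],"dr":[0,0,0]}]'; python3 st.py
python3 - <<'E'
from h import *
g=grab('wrist','w7')['img'];e=grab('scene','s7')['img'][190:330,190:350]
a=cv2.resize(g[:480,120:540],None,fx=1,fy=1);b=cv2.resize(e,None,fx=2.3,fy=2.3,interpolation=cv2.INTER_CUBIC)
o=np.zeros((480,788,3),np.uint8);o[:,:420]=a;o[:b.shape[0],420:]=b[:,:368];cv2.imwrite('pics/m7.png',o[:,:,::-1])
E
```

```text
t: 14.75
ee_pos: [0.6156, 0.1038, 0.1509]
ee_rot: [-0.001, 0.993, -0.118, -0.001]
ft_force: [-6.4, 1.4, 12.7]
grip_width: 0.531
finger_force: 6.7
box mm [5.  5.7] F [-6.5 -0.2]
```

View pics/m7.png

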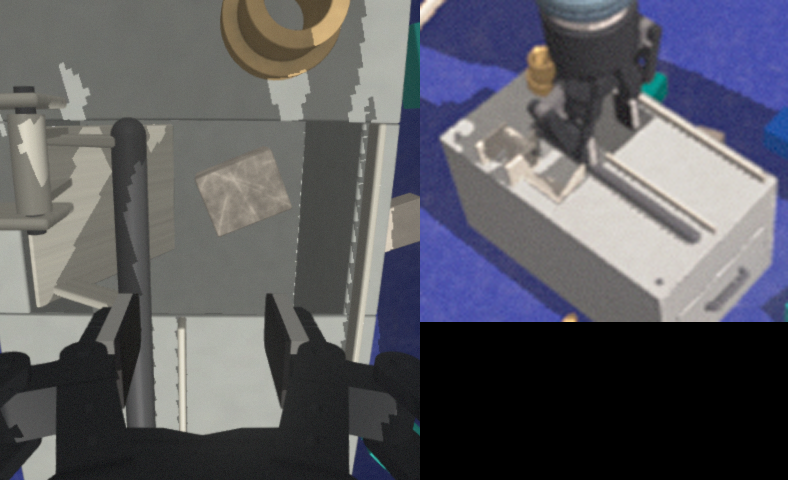

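The wrist view shows the block lying on the inner floor at (243,192), with the flap open to the left and the deck clear. Release slowly upwards.

```bash
python3 -m crank '[{"delta_pos":[-0.5,0,0],"dr":[0,0,0]},{"delta_pos":[-0.3,0,-0.7],"dr":[0,0,0]},{"delta_pos":[0,0,-1],"dr":[0,0,0]},{"delta_pos":[0,0,-1],"dr":[0,0,0]},{"delta_pos":[0,0,-1],"dr":[0,0,0]},{"delta_pos":[0,0,-2],"dr":[0,0,0]},{"delta_pos":[0,0,-3],"dr":[0,0,0]},{"delta_pos":[0,0,-3],"dr":[0,0,0]}]'
python3 -m crank '[{"delta_pos":[-3,3,-2],"dr":[0,0,0]},{"delta_pos":[-3,3,0],"dr":[0,0,0]},{"delta_pos":[-3,3,0],"dr":[0,0,0]},{"delta_pos":[0,0,0],"dr":[0,0,0]},{"delta_pos":[0,0,0],"dr":[0,0,0]},{"delta_pos":[0,0,0],"dr":[0,0,0]}]'
python3 - <<'E'
from h import *
d=grab('scene','s8');a=load('scene0')
D=np.abs(d['img'].astype(int)-a['img']).max(2)
# deck/bar region: is the bar back where it was? (dark pixels of bar in the first picture)
for p in[(237,235),(255,247),(275,259),(300,276),(309,282)]:print(p,a['img'][p[1],p[0]],d['img'][p[1],p[0]])
o=np.array([.6094,.0994]);th=-.2367;c,n=np.cos(th),np.sin(th);R=np.array([[c,-n],[n,c]])
print([d['img'][int(q[1]),int(q[0])].tolist() for q in [proj(d,np.r_[R@np.array(p)+o,.14]) for p in[(.02,-.02),(.04,-.02),(.05,-.04),(-.02,-.02)]]])
E
```

```text
t: 15.65
ee_pos: [0.6076, 0.1031, 0.2672]
ee_rot: [0.001, 0.993, -0.118, -0.002]
ft_force: [0.7, 0.2, 0.0]
grip_width: 0.528
finger_force: 0.0
t: 16.25
ee_pos: [0.5008, 0.0379, 0.2872]
ee_rot: [-0.0, 0.993, -0.118, -0.0]
ft_force: [-0.1, -1.0, -1.0]
grip_width: 0.527
finger_force: 0.0
(237, 235) [97 92 97] [99 96 98]
(255, 247) [104  99 103] [105 100 102]
(275, 259) [112 107 111] [116 114 114]
(300, 276) [116 111 112] [118 110 111]
(309, 282) [121 118 117] [126 120 120]
[[240, 233, 223], [240, 236, 225], [164, 154, 141], [219, 215, 210]]
```

The bar is back on its original pixels and the bright flap panel is shut. No force on the tool, so I hand in.

```bash
python3 -c "
from plant import order
print(order.sign_off())"
```

```text
the job is handed in; nothing more can be done
None
```

The block is in the drop box and the flap is shut again; I handed the job in at about 16 s with the arm clear of everything. The first push slipped off the bar, so I re-pressed it and pushed again; by my measurements the block never got onto the closed flap.

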